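# Load a timber block and close the swing clamp on it

### The job

Set the loose timber block upright between the two low rails of the plywood clamping jig and let go of it, then swing the long aluminium bar by pushing near its free end so that it slides the block up to the stop screw. Once the block bears on the screw, press the bar firmly for about a second with roughly 10 N at your hand, never more than 15 N, then let go so that the stiff bar keeps the block nipped against the screw. Leave the other things on the bench alone.

Things in the scene. Friction and masses are not known exactly. Their poses are not given: they have to be found in the camera images.
- block_center (a point): Centre of the loose softwood block, 60 mm long (its x), 44 mm wide (its y), 60 mm tall (z), about 120 g, with a dark drilled hole in its top. It stands on the bench at the start. Its 60 mm length must lie along the channel, either way round.
- jig: Fixed clamping jig: plywood plate 200 x 340 mm, 9 mm thick. Origin: on the bench surface under the middle of the channel; x runs along the channel from the bar side to the stop, y across it, z up.
- channel (a point): Middle of the jig's channel, on the plate (9 mm above the bench), axes as the jig's. Two rails along x stand 12 mm above the plate, 49 mm clear between them, from x = -25 to +70 mm. Set the block here, its centre over this point (then 39 mm above the bench): clear of the open bar and short of the screw.
- stop: Fixed dark wooden stop at the channel's far end, 30 x 90 x 50 mm; origin at the centre of its underside, axes as the jig's. Its rigid steel adjusting screw (flat 18 mm head, 35 mm above the bench) points back along the channel; the head's face stands 42 to 58 mm short of the origin, set differently each time and not measured: find it by feel.
- swing_bar (a joint): Angle of the bar about its upright hinge (rad). 0: square across the channel, along the jig's +y; positive: swung open, away from the stop. It starts at 0.30 to 0.45, range -0.15 to 0.55, and clamps between about -0.10 and 0.08 depending on the screw. Stiff: it takes 2 to 3 N at the push point to turn and stays where it is left.
- bar_push (a point): Push point on the bar's rear face (away from the stop), 240 mm from the hinge axis, 30 mm before the free end, half-way up. The bar is of aluminium, 18 mm thick, its underside 20 mm and top 50 mm above the bench. The point's x is square to the bar, the way to push to close it; y runs along the bar to the free end. Open room behind.
- bar_nose (a point): Front of the bar's black round nose (16 mm), 130 mm from the hinge, which pushes the block. Once the block bears on the screw the load at the hand rises steeply, from about 3 to 15 N within some 3 mm of hand travel; 10 N at the push point puts about 15 N on the block, 15 N about 20 N; over 30 N crushes it. Let go, the stiff hinge keeps about 5 N on it.
- bar_hinge (a point): On the hinge axis of the swing bar, half-way up the bar (35 mm above the bench).
- glue: Bystander: white glue bottle, 52 mm across, 150 mm tall; origin at the centre of its underside.
- tin: Bystander: small steel tin, 76 mm across, 85 mm tall; origin at the centre of its underside.
- driver: Bystander: screwdriver lying on the bench.
- brush: Bystander: paint brush lying on the bench.
There are look-alikes about, which are no part of the job. There is more than one size of the part that bears block_center; the job needs the smallest.

How it is judged:
By the outcome, as a careful person would: the job done as asked, in the order asked, and still so for the second after the job is handed in, with the robot touching nothing.
It also fails if it takes over 72 s, if anything falls off the work surface, if the arm or the gripper's body presses on something with over 40 N, if the wrist force passes 120 N, or if a joint passes its speed limit or range.

### The arm

A 7-joint arm with a two-finger parallel gripper is mounted at the origin on the work surface. World frame = base frame: x ahead of the robot, y to its left, z up, the work surface at z = 0. Lengths are in m, angles in rad, forces in N, time in s.
With the tool pointing down it reaches from about 0.425 to 0.925 m from the base axis. Payload 6.8 kg.
Tool frame: the origin (TCP) lies at the very end of the fingers, on their centre line; the grasp point (between the pads) lies 19 mm behind it; y points along the fingers, z is the direction in which the jaws open and shut, and the axes are right-handed (so a half turn about y gives the same grasp; the last joint's range is limited). The gripper opens to 85 mm and grips with 20 to 120 N. Pads are 22 mm wide; open, the fingers measure 114 mm over their backs; the gripper's body (76 mm by 85 mm) begins 54 mm behind the grasp point. The pads swing forward as they close: fully open they stand 13 mm farther back than shut.
Start: joints at [1.228, 0.477, 0.022, 1.555, -0.011, 1.109, -0.083], TCP at [0.157, -0.656, 0.231] pointing down, gripper open.
Joint ranges: [-2.96, 2.96], [-0.34, 2.1], [-1.41, 1.46], [0.24, 2.44], [-1.37, 4.51], [0.17, 1.92], [-2.96, 2.96]. Speed limits (rad/s): [2.39, 2.39, 3.14, 3.14, 3.14, 3.14, 3.14].

### API

Orientations are given as a rotation vector (axis times angle).
In Python, from bench import r gives the robot as it stands.
- The arm moves only by the tool drive_tool, never from a script. Its argument "series" is a list of rows, each a list of 7 numbers: the shift along the tool's x, y, z in mm, then the turn, a rotation vector about the tool's x, y, z in degrees, then the finger opening in mm, from 0 to 85.4. In form: [[tx, ty, tz, wx, wy, wz, grip], ...]. A call has 1 to 5 rows; each row is the pose to reach, as a shift and turn from the pose measured when the call began, along the tool's axes at that moment; what a row does not reach only later rows make up. A row lasts 1/10 s, in which the tool goes at most 50 mm and 8.59 degrees, less where a joint would pass 70% of its speed; a pose out of reach is approached as far as the arm can. A call with a gripper value outside its range is refused whole. The fingers move at their own pace and stop on an object; "squeeze" is the grip in N (left out, the last holds). Time passes only in rows, so rows that repeat a pose let the fingers close. It gives the time, the measured TCP pose, the force and the opening at its end, in the units of the state.
- r.get_obs(): the state, without advancing time (a new reading comes with each control period).
- r.grab_frame(name): name is "scene" or "top"; returns a dict with "frame" (420x560x3 uint8, blue, green, red), "intrinsics" (3x3 intrinsics, pixels), "rvec" (rotation vector, rad) and "tvec" (3), from world to camera coordinates, as OpenCV has them. Camera axes: x right, y down, z forward; pixel columns grow to the right and rows downward; lengths in m; the calibration is good to about 2 mm. A picture is of the moment at which its call begins. There is no depth.
- r.hand_in(): hands the job in, once; it reports no verdict.
The state is a dict: "clock": time; "joints": joint angles; "qvel": joint speeds; "tau": joint torques, N m; "tcp_pos": TCP position; "orientation": TCP orientation; "contact_force": force on the tool from outside, world axes, zero at the start; "moment": the same for the moment, N m; "grip_width": finger opening in m.
Only numpy, scipy, OpenCV 4.12 (cv2) and the standard library are available. Lean on these libraries where they do the work, as an engineer would, in place of code of your own. Each camera call takes 0.05 s, during which the arm holds its last target.

## Working session

There is one attempt and no reset: what is moved stays moved. The work goes in short steps, Python scripts to look and compute and a tool call to move; the robot and the scene stay as the last step left them, time stands still between calls to the robot, and variables do not carry over. Pictures are saved under pics/ and viewed, and the job is handed in when it is done.

Besides the shell and the picture viewer there is one more tool, called as a command line: name --pt "numbers of a row" for each row, then --argument value for the rest. drive_tool: Moves the arm, as the interface text tells. Its arguments: {"type":"object","properties":{"series":{"type":"array","items":{"type":"array","items":{"type":"number"}}},"squeeze":{"type":"number"}},"required":["series"]}

```bash
ls; mkdir -p pics; python3 - <<'E'
from bench import r
import cv2,numpy as np
o=r.get_obs();print(o)
for n in("scene","top"):
    f=r.grab_frame(n);cv2.imwrite(f"pics/{n}0.png",f["frame"]);print(f["intrinsics"],f["rvec"],f["tvec"])
    np.savez(f"{n}0.npz",**f)
E
```

```text
pics
{'clock': 0.0, 'joints': array([ 1.22788642,  0.47780327,  0.02233016,  1.55644882, -0.01152286,
        1.10932627, -0.08308257]), 'qvel': array([-0.00188406, -0.00047542, -0.00125825, -0.00203517, -0.00073328,
        0.00106326,  0.00019439]), 'tau': array([ 2.59926992e-04, -5.96443105e+01,  1.60818391e+00, -2.81197947e+01,
        1.26687690e-02,  9.37254808e-03, -8.01745784e-06]), 'tcp_pos': array([ 0.15690146, -0.65589312,  0.23032453]), 'orientation': array([-0.24772572,  2.09894493, -2.0950841 ]), 'contact_force': array([-1.39683822,  0.04166264, -0.24376835]), 'moment': array([ 0.03555134, -0.00681541, -0.0364362 ]), 'grip_width': 0.08559250475801557}
[[494.23715035   0.         281.22246486]
 [  0.         494.23715035 216.78352526]
 [  0.           0.           1.        ]] [ 1.04985879  2.56406367 -0.89058981] [ 0.37885114 -0.28627517  1.49376047]
[[488.09724537   0.         273.97587108]
 [  0.         488.09724537 205.00946869]
 [  0.           0.           1.        ]] [ 2.11824452 -2.15070073  0.21955984] [0.00700475 0.54464989 1.13722064]
```

View pics/scene0.png

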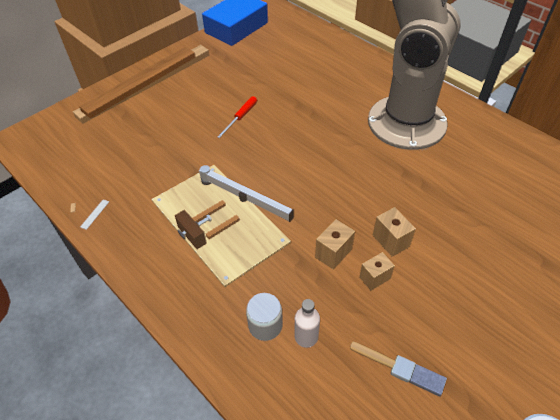

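View pics/top0.png

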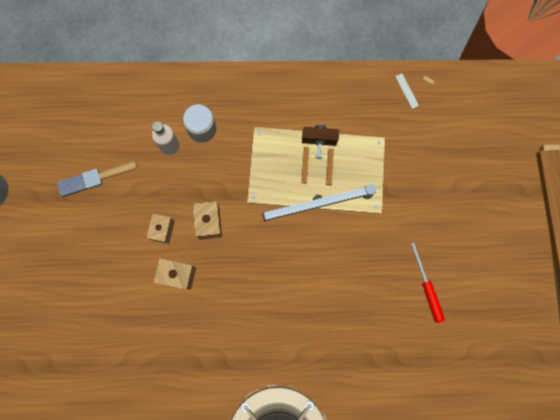

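The three candidate blocks in the top view are at (159,228), (206,219) and (173,273). The one at (159,228) looks smallest. The jig is at about (316,170), with the bar from (371,190) to (266,215). Next I'll measure these.

```bash
cat > h.py <<'E'
import numpy as np,cv2
def load(n): return dict(np.load(n))
def proj(f,P): return cv2.projectPoints(np.float64(P).reshape(-1,1,3),f["rvec"],f["tvec"],f["intrinsics"],None)[0].reshape(-1,2)
def cast(f,uv,z):
    R=cv2.Rodrigues(f["rvec"])[0];C=-R.T@f["tvec"].ravel()
    uv=np.float64(uv).reshape(-1,2);d=np.c_[uv,np.ones(len(uv))]@np.linalg.inv(f["intrinsics"]).T@R
    return C+d*((z-C[2])/d[:,2])[:,None]
def crop(f,x0,y0,x1,y1,k,name): cv2.imwrite(name,cv2.resize(f["frame"][y0:y1,x0:x1],None,fx=k,fy=k,interpolation=cv2.INTER_CUBIC))
E
python3 - <<'E'
from h import *
t=load("top0.npz");s=load("scene0.npz")
print(proj(t,[[0,0,0],[.157,-.656,.23],[.5,0,0]]),proj(s,[[0,0,0],[.157,-.656,.23]]))
crop(t,240,115,400,225,5,"pics/c1.png")
crop(t,140,190,240,300,5,"pics/c2.png")
crop(s,300,190,430,300,6,"pics/c3.png")
crop(s,140,150,310,290,4,"pics/c4.png")
E
```

```text
[[276.98232433 438.77422911]
 [613.81907055 378.65739754]
 [273.37760218 226.1208615 ]] [[406.5720858  122.0643066 ]
 [218.77003321  -9.7801175 ]]
```

View pics/c1.png

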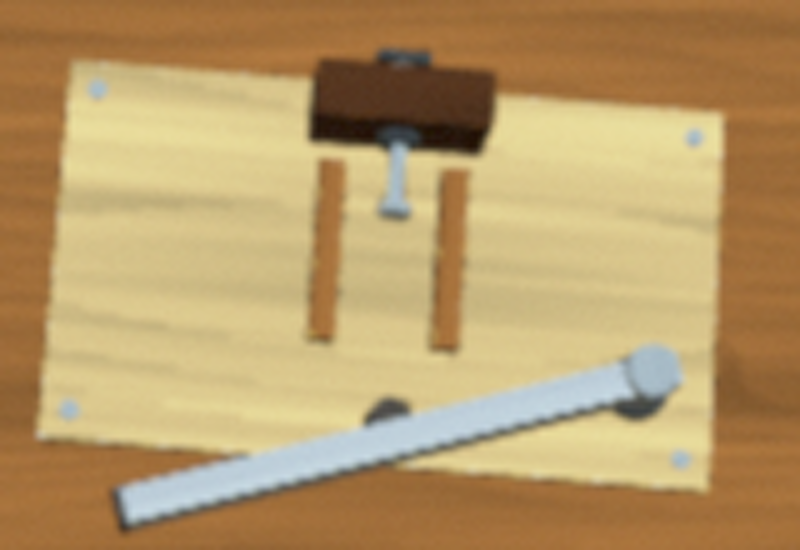

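View pics/c2.png

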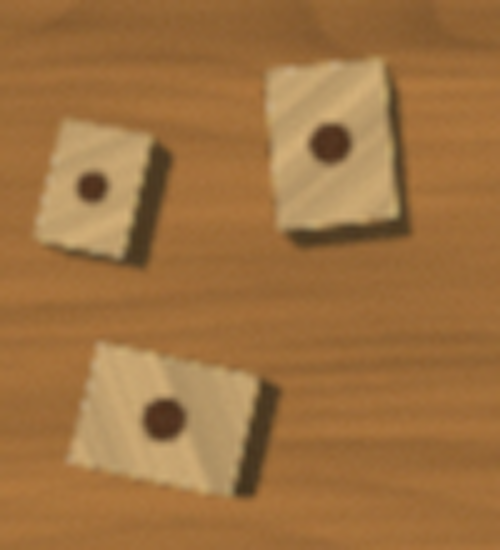

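View pics/c3.png

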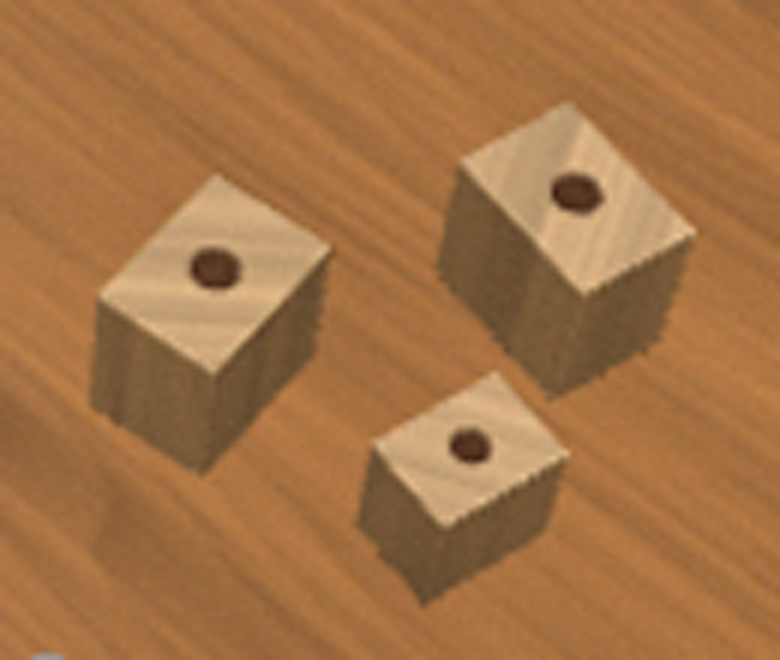

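View pics/c4.png

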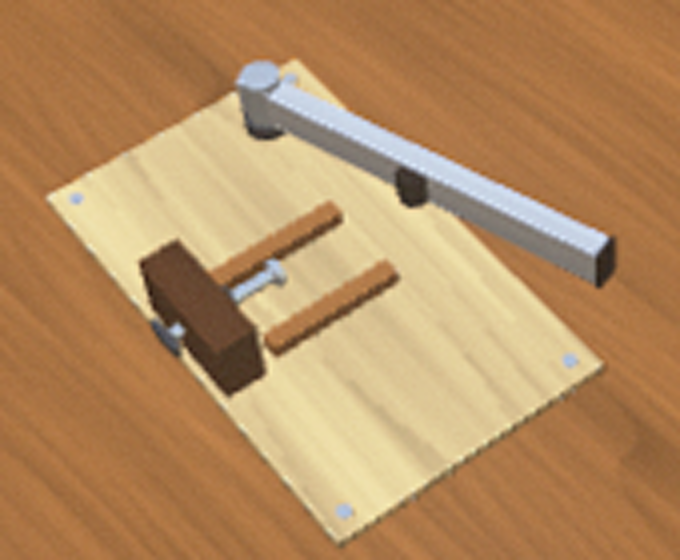

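The smallest block is the top-view one at (159,228), seen at (378,268) in the scene view. The other two, at (206,219) and (173,273), are clearly larger. I'll check that with sizes.

```bash
cat >> h.py <<'E'
def tri(a,ua,b,ub):
    def M(f): return f["intrinsics"]@np.c_[cv2.Rodrigues(f["rvec"])[0],f["tvec"].ravel()]
    X=cv2.triangulatePoints(M(a),M(b),np.float64(ua).reshape(-1,2).T,np.float64(ub).reshape(-1,2).T);return (X[:3]/X[3]).T
E
python3 - <<'E'
from h import *
t=load("top0.npz");s=load("scene0.npz")
A=np.array([(63,120),(155,135),(127,260),(36,242)])/5+[140,190]-.4
B=np.array([(568,455),(447,527),(373,443),(496,374)])/6+[300,190]-.4
# order check by projecting
P=cast(t,A,.06);print("top",P);print(proj(s,P),B)
def dims(P):return np.linalg.norm(np.roll(P,-1,0)-P,axis=1)
print(dims(P))
for k in range(4):
    X=tri(t,A,s,np.roll(B,k,0));print(k,X.round(4).tolist())
# other blocks
for C in ([(268,70),(382,58),(402,220),(280,230)],[(97,343),(262,378),(235,495),(68,463)]):
    print(dims(cast(t,np.array(C)/5+[140,190]-.4,.08)))
# mask of bright top face
hsv=cv2.cvtColor(t["frame"],cv2.COLOR_BGR2HSV)
for p in [(150,222),(165,240),(150,235),(200,210),(171,235),(130,230)]: print(p,hsv[p[1],p[0]],t["frame"][p[1],p[0]])
for p in [(280,150),(306,165),(330,165),(320,132),(319,150),(300,207)]: print(p,hsv[p[1],p[0]])
E
```

```text
top [[0.52586011 0.29068543 0.06      ]
 [0.51798187 0.24668721 0.06      ]
 [0.45817241 0.25860276 0.06      ]
 [0.4673743  0.30175536 0.06      ]]
[[373.20002121 276.39595311]
 [360.23518845 262.36605433]
 [381.08730302 249.99419606]
 [393.58983607 263.64429579]] [[394.26666667 265.43333333]
 [374.1        277.43333333]
 [361.76666667 263.43333333]
 [382.26666667 251.93333333]]
[0.04469798 0.06098485 0.0441228  0.05952422]
0 [[0.5077, 0.3001, 0.0999], [0.5149, 0.2689, 0.0208], [0.4769, 0.2513, 0.0134], [0.4715, 0.2837, 0.0915]]
1 [[0.5096, 0.2807, 0.1306], [0.4977, 0.2784, 0.0703], [0.4719, 0.2721, -0.0307], [0.4912, 0.2757, 0.0573]]
2 [[0.5284, 0.2723, 0.094], [0.4992, 0.2587, 0.1003], [0.4541, 0.2813, 0.0178], [0.4862, 0.2961, 0.0139]]
3 [[0.5257, 0.2922, 0.0573], [0.5173, 0.2487, 0.0574], [0.4579, 0.261, 0.0545], [0.4675, 0.3037, 0.0549]]
[0.05399008 0.07796852 0.05699221 0.07645126]
[0.07823408 0.05434495 0.07811262 0.05592011]
(150, 222) [ 17 111 180] [102 146 180]
(165, 240) [ 18 122  98] [51 79 98]
(150, 235) [ 18 108 189] [109 158 189]
(200, 210) [ 18 108 182] [105 152 182]
(171, 235) [ 15 156 132] [ 51  91 132]
(130, 230) [ 15 161 154] [ 57 104 154]
(280, 150) [ 23  90 223]
(306, 165) [ 16 164 168]
(330, 165) [ 15 164 168]
(320, 132) [ 12 166  86]
(319, 150) [100  34 195]
(300, 207) [100  31 220]
```

```bash
python3 - <<'E'
from h import *
t=load("top0.npz");s=load("scene0.npz")
A=np.array([(73,60),(724,113),(708,490),(38,438)])/5+[240,115]-.4
P=cast(t,A,.009);print(P,np.linalg.norm(np.roll(P,-1,0)-P,axis=1),P.mean(0))
B=np.array([(338,543),(48,198),(297,58),(605,367)])/4+[140,150]-.4
Q=cast(s,B,.009);print("scene",Q,Q.mean(0)); 
hsv=cv2.cvtColor(t["frame"],cv2.COLOR_BGR2HSV)
m=cv2.inRange(hsv,(8,140,125),(20,255,215)); 
pm=np.zeros_like(m);cv2.fillConvexPoly(pm,np.int32(A+[[4,4],[-4,4],[-4,-4],[4,-4]]),255);m&=pm
n,l,st,c=cv2.connectedComponentsWithStats(m)
for i in range(1,n):
    if st[i,4]>60:
        ys,xs=np.where(l==i);r=cv2.minAreaRect(np.float32(np.c_[xs,ys]));b=cast(t,cv2.boxPoints(r),.021)
        print(st[i],c[i],r,cast(t,c[i],.021));print(b)
# hand rails from crop1
R=np.array([(320,160),(344,160),(333,340),(308,340),(443,171),(468,172),(458,350),(431,349)])/5+[240,115]-.4
print("rails",cast(t,R,.021))
R2=np.array([(331,201),(342,215)])
# stop, screw, bar
S=np.array([(317,60),(495,75),(485,135),(311,125)])/5+[240,115]-.4
print("stop top",cast(t,S,.05))
print("screw head face",cast(t,np.array([(380,217),(410,219)])/5+[240,115]-.4,.035))
Bp=np.array([(655,370),(112,487),(124,527),(645,350),(655,395)])/5+[240,115]-.4
print("bar",cast(t,Bp,.05))
E
```

```text
[[ 0.75990488  0.04556391  0.009     ]
 [ 0.72766341 -0.29214116  0.009     ]
 [ 0.52926555 -0.27238511  0.009     ]
 [ 0.56044811  0.06510124  0.009     ]] [0.33924066 0.19937907 0.33892386 0.20041134] [ 0.64432049 -0.11346528  0.009     ]
scene [[ 0.76051423  0.04853958  0.009     ]
 [ 0.72809852 -0.28769036  0.009     ]
 [ 0.52935589 -0.27001338  0.009     ]
 [ 0.56298652  0.06948739  0.009     ]] [ 0.64523879 -0.10991919  0.009     ]
[302 147   7  36 162] [304.85185185 164.98148148] ((304.8883361816406, 164.56346130371094), (4.559810638427734, 35.05354690551758), 4.085616588592529) [[ 0.65229713 -0.08199949  0.021     ]]
[[ 0.60843887 -0.07194745  0.021     ]
 [ 0.69995338 -0.08083435  0.021     ]
 [ 0.69896426 -0.09244023  0.021     ]
 [ 0.60745735 -0.0833952   0.021     ]]
[327 149   6  36 167] [329.46107784 166.49700599] ((329.4688720703125, 166.49806213378906), (4.740749835968018, 35.24372863769531), 3.5763344764709473) [[ 0.64759847 -0.14440053  0.021     ]]
[[ 0.60235936 -0.13395124  0.021     ]
 [ 0.6943789  -0.14294915  0.021     ]
 [ 0.69346131 -0.155035    0.021     ]
 [ 0.6014467  -0.14587139  0.021     ]]
rails [[ 0.7008073  -0.08018586  0.021     ]
 [ 0.70067399 -0.09246289  0.021     ]
 [ 0.60643601 -0.08408783  0.021     ]
 [ 0.60659249 -0.0714796   0.021     ]
 [ 0.69427988 -0.14293947  0.021     ]
 [ 0.69360878 -0.15572275  0.021     ]
 [ 0.60048571 -0.14700835  0.021     ]
 [ 0.60117231 -0.1333928   0.021     ]]
stop top [[ 0.74401985 -0.07758758  0.05      ]
 [ 0.73522616 -0.16692302  0.05      ]
 [ 0.70386877 -0.1606097   0.05      ]
 [ 0.71000291 -0.07363436  0.05      ]]
screw head face [[ 0.66630736 -0.10831859  0.035     ]
 [ 0.66509451 -0.12339741  0.035     ]]
bar [[ 0.58258473 -0.23953974  0.05      ]
 [ 0.52787391  0.02806248  0.05      ]
 [ 0.50816912  0.02250661  0.05      ]
 [ 0.59272122 -0.23513394  0.05      ]
 [ 0.57003495 -0.23886904  0.05      ]]
```

```bash
cat >> h.py <<'E'
def plan(pos,yaw=None,show=True):
    "tool shift (mm) and turn (deg) from the present pose to TCP pos, pointing down, jaw axis (tool z) at yaw deg (mod 180)"
    from bench import r
    from scipy.spatial.transform import Rotation as Ro
    o=r.get_obs();R=Ro.from_rotvec(o["orientation"]).as_matrix()
    zy=np.degrees(np.arctan2(R[1,2],R[0,2]))
    print("t",round(o["clock"],2),"tcp",(o["tcp_pos"]*1e3).round(1),"zyaw",zy.round(2),"tooldown",R[:,1].round(3),"F",o["contact_force"].round(2),"w",round(o["grip_width"]*1e3,1),"j1,j7",o["joints"][[0,6]].round(2))
    if pos is not None: print("shift mm",(R.T@(np.array(pos)-o["tcp_pos"])*1e3).round(1))
    if yaw is not None:
        d=(yaw-zy+90)%180-90
        z=np.array([np.cos(np.radians(zy+d)),np.sin(np.radians(zy+d)),0]);y=np.array([0,0,-1.]);T=np.c_[np.cross(y,z),y,z]
        print("turn deg",np.degrees(Ro.from_matrix(R.T@T).as_rotvec()).round(2), "world dyaw",round(d,2))
E
python3 -c "
from h import *
plan((.5,-.3,.25),79.5)
plan((.492,.275,.25),79.5)"
```

```text
t 0.1 tcp [ 156.9 -656.   230.4] zyaw -76.54 tooldown [-0.001  0.002 -1.   ] F [-0.24 -0.19 -0.13] w 85.2 j1,j7 [ 1.23 -0.08]
shift mm [-416.5  -19.2 -266.4]
turn deg [ 0.09 23.96  0.03] world dyaw -23.96
t 0.1 tcp [ 156.9 -656.   230.4] zyaw -76.54 tooldown [-0.001  0.002 -1.   ] F [-0.24 -0.19 -0.13] w 85.2 j1,j7 [ 1.23 -0.08]
shift mm [-542.5  -18.3 -827.5]
turn deg [ 0.09 23.96  0.03] world dyaw -23.96
```

drive_tool --pt "-42 -4 -26 0 6 0 85" --pt "-84 -8 -52 0 12 0 85" --pt "-126 -10 -80 0 18 0 85" --pt "-168 -12 -106 0 24 0 85" --pt "-210 -14 -133 0 24 0 85"

```text
clock: 0.6
tcp_pos: [0.3312, -0.4759, 0.2444]
orientation: [-0.198, -2.125, 2.121]
contact_force: [1.5, -0.2, 0.2]
grip_width: 0.085
```

```bash
python3 -c "
from h import *
plan((.52,-.2,.25),79.5)"
```

```text
t 0.6 tcp [ 331.2 -475.9  244.4] zyaw -100.72 tooldown [-0.001  0.002 -1.   ] F [ 1.5  -0.2   0.18] w 85.0 j1,j7 [ 0.84 -0.89]
shift mm [-134.1   -5.2 -306.2]
turn deg [ 0.1  -0.22  0.07] world dyaw 0.22
```

drive_tool --pt "-20 -1 -46 0 0 0 85" --pt "-40 -2 -91 0 0 0 85" --pt "-60 -3 -137 0 0 0 85" --pt "-80 -4 -183 0 0 0 85" --pt "-100 -5 -228 0 0 0 85"

```text
clock: 1.1
tcp_pos: [0.4718, -0.2696, 0.2496]
orientation: [-0.198, -2.125, 2.121]
contact_force: [1.4, -0.2, -0.2]
grip_width: 0.0852
```

```bash
python3 -c "
from h import *
plan((.5,.02,.2),79.5)"
```

```text
t 1.1 tcp [ 471.8 -269.6  249.6] zyaw -100.73 tooldown [-0.001  0.002 -1.   ] F [ 1.37 -0.23 -0.24] w 85.2 j1,j7 [ 0.5  -1.38]
shift mm [  26.1   50.1 -289.7]
turn deg [ 0.09 -0.23  0.09] world dyaw 0.23
```

drive_tool --pt "4 8 -49 0 0 0 85" --pt "8 16 -97 0 0 0 85" --pt "12 24 -146 0 0 0 85" --pt "16 32 -194 0 0 0 85" --pt "20 40 -242 0 0 0 85"

```text
clock: 1.6
tcp_pos: [0.4967, -0.0261, 0.2096]
orientation: [-0.198, -2.124, 2.121]
contact_force: [1.6, -0.5, 0.4]
grip_width: 0.0849
```

```bash
python3 -c "
from h import *
plan((.492,.2755,.15),79.5)"
```

```text
t 1.6 tcp [496.7 -26.1 209.6] zyaw -100.73 tooldown [-0.001  0.002 -1.   ] F [ 1.55 -0.5   0.39] w 84.9 j1,j7 [ 0.16 -1.9 ]
shift mm [  60.7   60.1 -295.3]
turn deg [ 0.09 -0.23  0.1 ] world dyaw 0.23
```

drive_tool --pt "10 8 -49 0 0 0 75" --pt "20 16 -97 0 0 0 70" --pt "30 24 -146 0 0 0 66" --pt "40 32 -194 0 0 0 66" --pt "50 40 -242 0 0 0 66"

```text
clock: 2.1
tcp_pos: [0.4922, 0.2205, 0.17]
orientation: [-0.198, -2.124, 2.121]
contact_force: [1.2, -0.7, 0.6]
grip_width: 0.0659
```

```bash
python3 -c "
from h import *
plan((.492,.2755,.10),79.5)"
```

```text
t 2.1 tcp [492.2 220.5 170. ] zyaw -100.75 tooldown [-0.001  0.002 -1.   ] F [ 1.24 -0.67  0.64] w 65.9 j1,j7 [-0.23 -2.44]
shift mm [ 10.4  70.  -53.9]
turn deg [ 0.07 -0.25  0.1 ] world dyaw 0.25
```

drive_tool --pt "5 20 -27 0 0 0 66" --pt "10 40 -54 0 0 0 66" --pt "10 70 -54 0 0 0 66" --pt "10 70 -54 0 0 0 66"

```text
clock: 2.5
tcp_pos: [0.4894, 0.2747, 0.0963]
orientation: [-0.189, -2.117, 2.124]
contact_force: [-0.8, -0.4, -0.4]
grip_width: 0.0659
```

```bash
python3 -c "
from h import *
from bench import r
plan((.492,.2755,.026),79.5)
for n in ('top','scene'):
    f=r.grab_frame(n);np.savez(n+'1.npz',**f)
    a,b,c,d=(120,170,250,270) if n=='top' else (310,190,460,300)
    crop(f,a,b,c,d,5,f'pics/{n}1.png')
"
```

```text
t 2.5 tcp [489.4 274.7  96.3] zyaw -100.63 tooldown [-0.008 -0.002 -1.   ] F [-0.75 -0.41 -0.4 ] w 65.9 j1,j7 [-0.34 -2.58]
shift mm [-2.9 70.3 -1.6]
turn deg [-0.21 -0.13  0.44] world dyaw 0.13
```

View pics/top1.png

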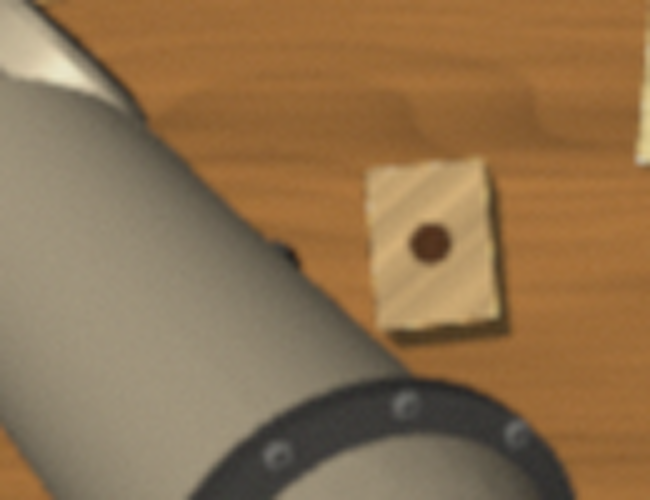

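View pics/scene1.png

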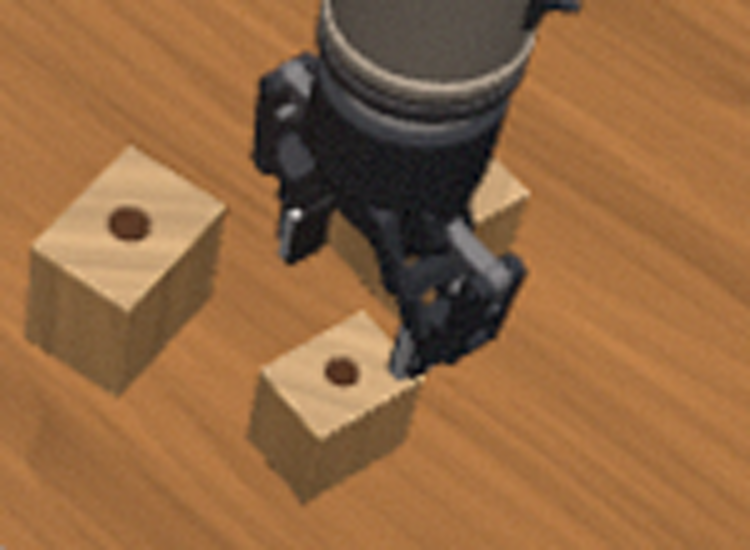

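drive_tool --pt "-3 20 -1.5 -0.2 0 0.4 66" --pt "-3 45 -1.5 -0.2 0 0.4 66" --pt "-3 60 -1.5 -0.2 0 0.4 66" --pt "-3 70 -1.5 -0.2 0 0.4 66" --pt "-3 70 -1.5 -0.2 0 0.4 66"

```text
clock: 3.1
tcp_pos: [0.4949, 0.275, 0.0294]
orientation: [-0.205, -2.126, 2.122]
contact_force: [-0.0, 1.3, -0.1]
grip_width: 0.0659
```

```bash
python3 -c "
from h import *
from bench import r
plan((.492,.2755,.026),79.5)
for n in ('scene',):
    f=r.grab_frame(n);np.savez(n+'2.npz',**f)
    a,b,c,d=(310,190,460,300)
    crop(f,a,b,c,d,5,f'pics/{n}2.png')
"
```

```text
t 3.1 tcp [494.9 275.   29.4] zyaw -100.81 tooldown [ 0.003  0.001 -1.   ] F [-0.03  1.25 -0.08] w 65.9 j1,j7 [-0.37 -2.64]
shift mm [2.9 3.4 0. ]
turn deg [ 0.12 -0.31 -0.18] world dyaw 0.31
```

View pics/scene2.png

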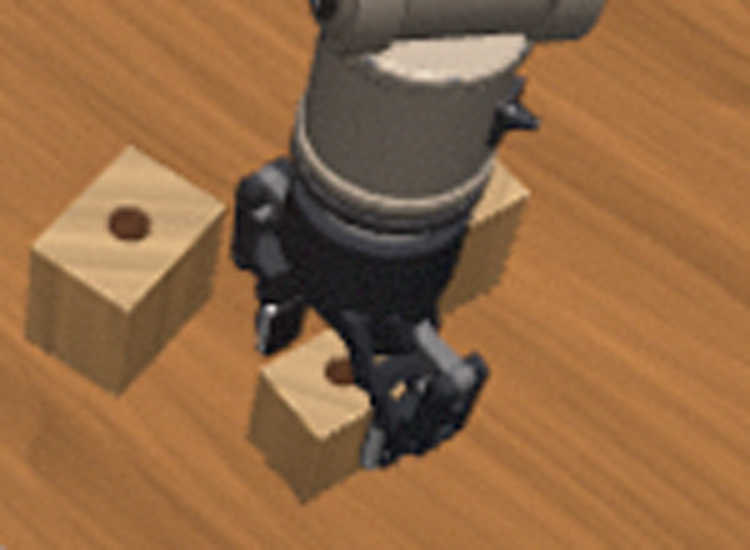

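The scene crop shows the small block at (370,268) standing between the open fingers, so I'll close on it.

drive_tool --pt "0 3 0 0 0 0 60" --pt "0 3 0 0 0 0 50" --pt "0 3 0 0 0 0 40" --pt "0 3 0 0 0 0 36" --pt "0 3 0 0 0 0 36" --squeeze 40

```text
clock: 3.65
tcp_pos: [0.4958, 0.2759, 0.0279]
orientation: [-0.207, -2.129, 2.121]
contact_force: [-0.2, -0.2, 5.3]
grip_width: 0.0436
```

drive_tool --pt "0 0 0 0 0 0 36" --pt "0 0 0 0 0 0 36"

```text
clock: 3.85
tcp_pos: [0.4958, 0.2758, 0.0279]
orientation: [-0.207, -2.129, 2.121]
contact_force: [-1.0, -0.4, 2.2]
grip_width: 0.0439
```

drive_tool --pt "0 -20 0 0 0 0 36" --pt "0 -50 0 0 0 0 36" --pt "0 -80 0 0 0 0 36" --pt "0 -80 0 0 0 0 36" --pt "0 -80 0 0 0 0 36"

```text
clock: 4.35
tcp_pos: [0.4954, 0.2755, 0.108]
orientation: [-0.207, -2.129, 2.121]
contact_force: [-0.5, -0.2, -2.5]
grip_width: 0.0438
```

```bash
python3 -c "
from h import *
plan((.59,.09,.13),84.5)"
```

```text
t 4.35 tcp [495.4 275.5 108. ] zyaw -100.81 tooldown [ 0.006  0.003 -1.   ] F [-0.47 -0.16 -2.52] w 43.8 j1,j7 [-0.33 -2.58]
shift mm [-127.8  -21.9  164.4]
turn deg [ 0.22 -5.31 -0.34] world dyaw 5.31
```

drive_tool --pt "0 -35 0 0 0 0 36" --pt "-10 -65 15 0 0 0 36" --pt "-35 -65 50 0 -2 0 36" --pt "-65 -65 85 0 -4 0 36" --pt "-95 -65 120 0 -5.3 0 36"

```text
clock: 4.85
tcp_pos: [0.5654, 0.1378, 0.1715]
orientation: [-0.106, -2.178, 2.173]
contact_force: [0.8, 0.2, -2.8]
grip_width: 0.0435
```

```bash
python3 -c "
from h import *
plan((.631,-.11,.13),84.5)"
```

```text
t 4.85 tcp [565.4 137.8 171.5] zyaw -95.37 tooldown [ 0.004  0.002 -1.   ] F [ 0.76  0.19 -2.81] w 43.5 j1,j7 [-0.06 -2.17]
shift mm [-88.4  41.2 240.7]
turn deg [ 0.14  0.13 -0.22] world dyaw -0.13
```

drive_tool --pt "-18 0 46 0 0 0 36" --pt "-36 10 92 0 0 0 36" --pt "-54 20 138 0 0 0 36" --pt "-72 30 184 0 0 0 36" --pt "-88 41 230 0 0 0 36"

```text
clock: 5.35
tcp_pos: [0.6304, -0.0992, 0.1283]
orientation: [-0.103, -2.176, 2.172]
contact_force: [1.2, 0.2, -1.2]
grip_width: 0.0436
```

drive_tool --pt "0 0 15 0 0 0 36" --pt "0 0 15 0 0 0 36" --pt "0 0 15 0 0 0 36"

```text
clock: 5.65
tcp_pos: [0.628, -0.1133, 0.1267]
orientation: [-0.1, -2.176, 2.169]
contact_force: [0.2, 0.6, -1.1]
grip_width: 0.0434
```

```bash
python3 -c "
from h import *
plan((.631,-.11,.13),84.5)"
```

```text
t 5.65 tcp [ 628.  -113.3  126.7] zyaw -95.35 tooldown [-0.001  0.003 -1.   ] F [ 0.19  0.57 -1.13] w 43.4 j1,j7 [ 0.29 -1.73]
shift mm [-2.7 -3.3 -3.5]
turn deg [0.19 0.15 0.1 ] world dyaw -0.15
```

drive_tool --pt "-2.5 20 -2.5 0 0 0 36" --pt "-2.5 47 -2.5 0 0 0 36" --pt "-2.5 47 -2.5 0 0 0 36" --pt "-2.5 47 -2.5 0 0 0 36"

```text
clock: 6.05
tcp_pos: [0.6303, -0.1087, 0.0798]
orientation: [-0.096, -2.178, 2.169]
contact_force: [-1.1, -0.7, -1.2]
grip_width: 0.0436
```

```bash
python3 -c "
from h import *
from bench import r
plan((.631,-.11,.08),84.5)
for n in ('top','scene'):
    f=r.grab_frame(n);np.savez(n+'3.npz',**f)
    a,b,c,d=(240,100,400,225) if n=='top' else (140,130,310,270)
    crop(f,a,b,c,d,4.5,f'pics/{n}3.png')
"
```

```text
t 6.05 tcp [ 630.3 -108.7   79.8] zyaw -95.21 tooldown [-0.003  0.004 -1.   ] F [-1.13 -0.74 -1.23] w 43.6 j1,j7 [ 0.27 -1.75]
shift mm [-0.8 -0.2  1.2]
turn deg [0.24 0.29 0.17] world dyaw -0.29
```

View pics/top3.png

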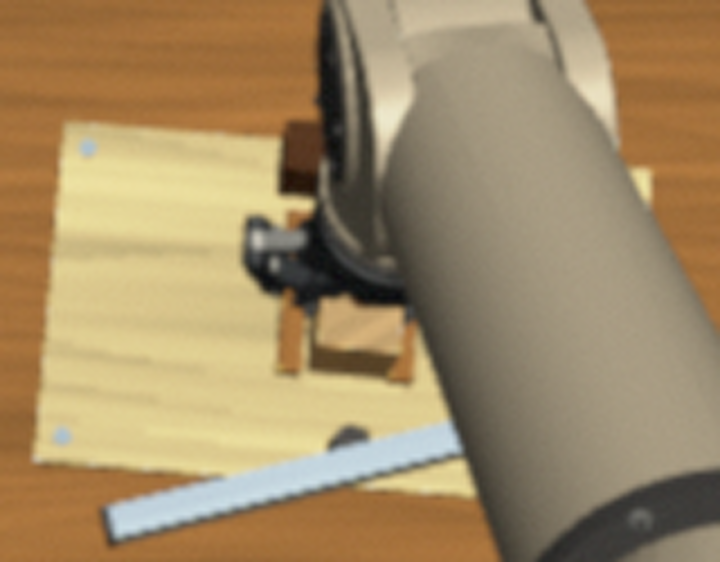

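View pics/scene3.png

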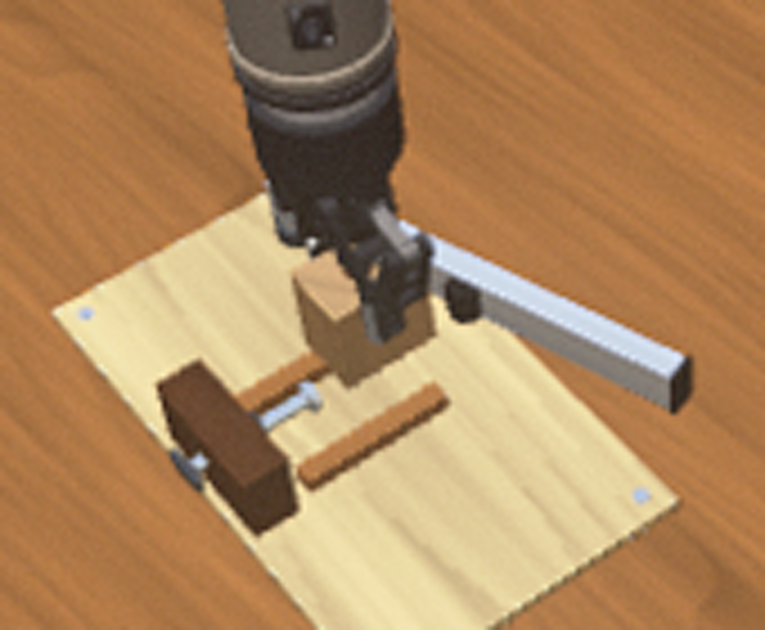

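```bash
python3 - <<'E'
from h import *
t=load("top3.npz");s=load("scene3.npz")
c=lambda L:np.array(L)/4.5+[240,100]-.4
cs=lambda L:np.array(L)/4.5+[140,130]-.4
th=np.radians(-5.45);ex=np.array([np.cos(th),np.sin(th)]);ey=np.array([-ex[1],ex[0]]);O=np.array([.6277,-.1111])
def jig(P): d=P[:,:2]-O;return np.c_[d@ex,d@ey].round(4)*1e3
print("top rear top edge",jig(cast(t,c([(314,345),(403,355)]),.112)))
print("top rear bot edge",jig(cast(t,c([(313,372),(400,381)]),.052)))
print("top rail ends",jig(cast(t,c([(277,372),(302,374),(388,381),(412,383)]),.021)))
print("scene block bottom front corners (near(+x,+y), rear(-x,+y)), top front",jig(cast(s,cs([(350,386),(435,338)]),.052)),jig(cast(s,cs([(345,320),(293,278)]),.112)))
print("scene rail near top edges outer/inner",jig(cast(s,cs([(433,383),(297,470),(448,395),(305,490)]),.021)),jig(cast(s,cs([(325,352),(237,403)]),.021)))
h=cv2.resize(s["frame"][170:240,190:260],None,fx=10,fy=10,interpolation=cv2.INTER_CUBIC)[:600];cv2.imwrite("pics/s3z.png",h)
crop(t,295,150,350,195,14,"pics/t3z.png")
E
```

```text
top rear top edge [[-29.9  24.8]
 [-31.4 -21.7]]
top rear bot edge [[-29.8  19.8]
 [-30.9 -27.9]]
top rail ends [[-23.9  37.6]
 [-23.9  23.6]
 [-23.9 -24.7]
 [-24.  -38.2]]
scene block bottom front corners (near(+x,+y), rear(-x,+y)), top front [[ 27.8  21.7]
 [-28.   23.7]] [[ 26.1  27. ]
 [ 31.1 -15. ]]
scene rail near top edges outer/inner [[-20.6  27.3]
 [ 72.6  29.3]
 [-22.1  39.7]
 [ 76.7  43.4]] [[ 14.  -30.5]
 [ 73.  -31.3]]
```

View pics/s3z.png

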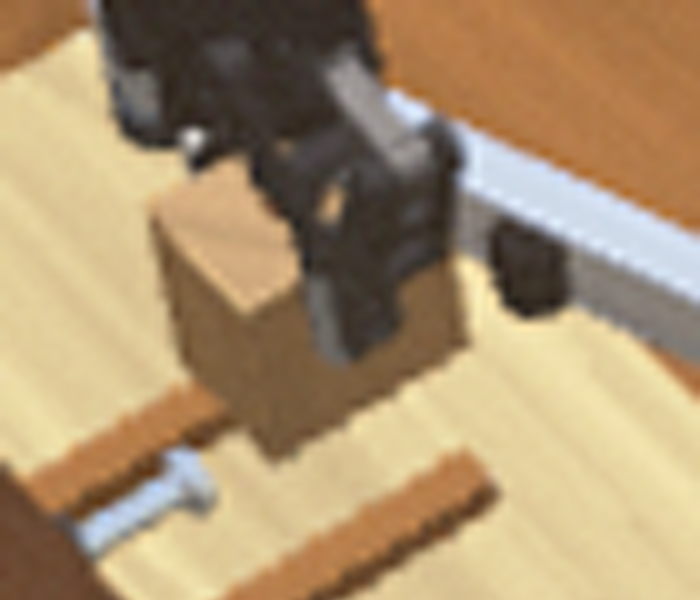

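View pics/t3z.png

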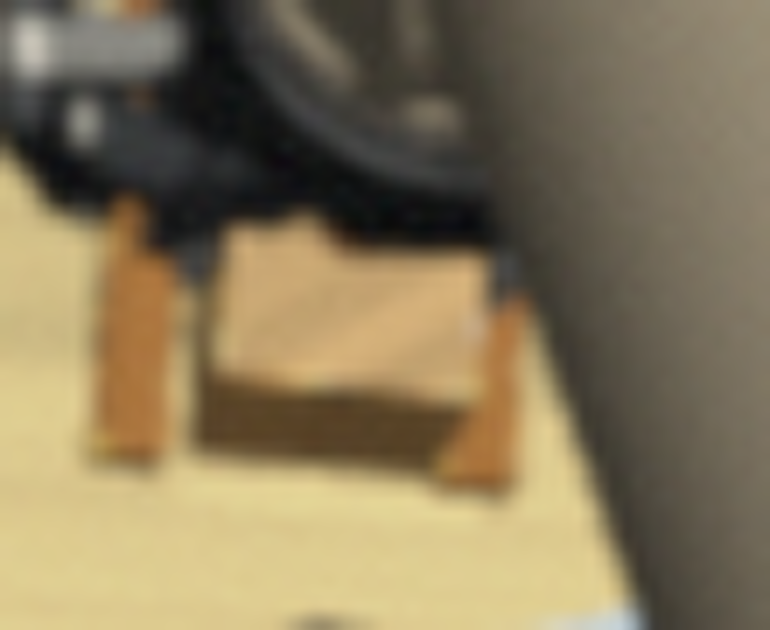

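drive_tool --pt "0 10 0 0.2 0.3 0 36" --pt "0 20 0 0.2 0.3 0 36" --pt "0 26 0 0.2 0.3 0 36" --pt "0 26 0 0.2 0.3 0 36" --pt "0 26 0 0.2 0.3 0 36"

```text
clock: 6.65
tcp_pos: [0.6314, -0.1098, 0.0549]
orientation: [-0.106, -2.171, 2.171]
contact_force: [-0.6, 0.0, -1.4]
grip_width: 0.0434
```

```bash
python3 - <<'E'
from h import *
from bench import r
plan((.631,-.11,.054),84.5)
for n in ('top','scene'):
    f=r.grab_frame(n);np.savez(n+'4.npz',**f)
    if n=='top': crop(f,290,145,350,195,13,f'pics/{n}4.png')
    else: crop(f,180,170,260,230,10,f'pics/{n}4.png')
E
```

```text
t 6.65 tcp [ 631.4 -109.8   54.9] zyaw -95.59 tooldown [-0.  0. -1.] F [-0.65  0.04 -1.38] w 43.4 j1,j7 [ 0.26 -1.77]
shift mm [0.4 0.9 0.3]
turn deg [ 0.01 -0.09  0.02] world dyaw 0.09
```

View pics/top4.png

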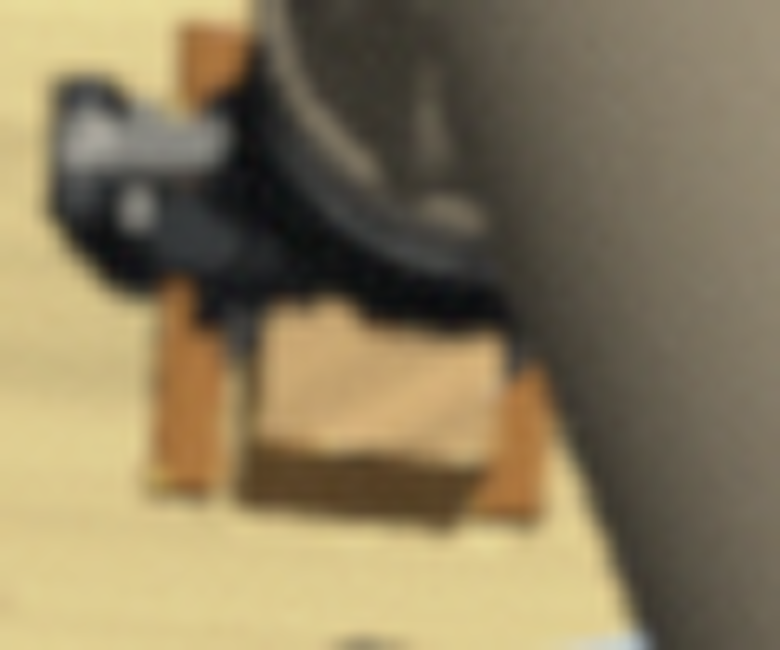

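View pics/scene4.png

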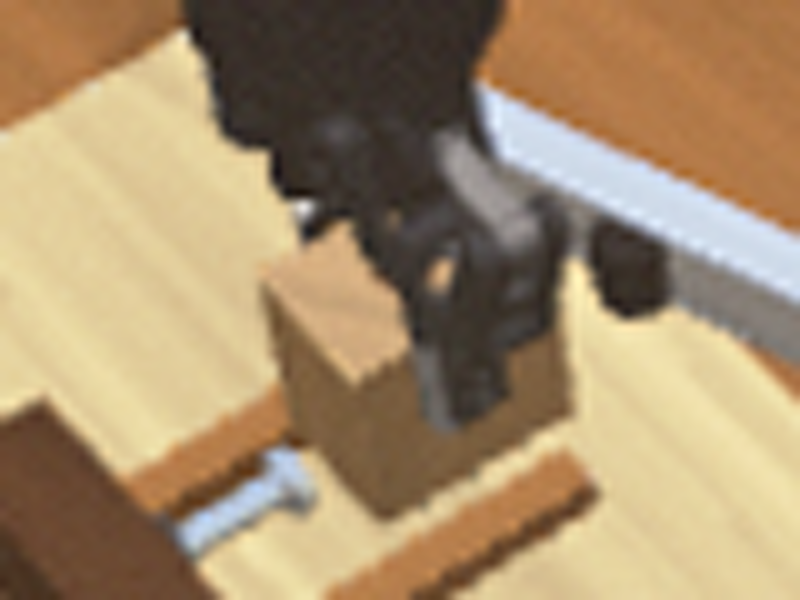

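```bash
python3 - <<'E'
from h import *
s=load("scene4.npz");t=load("top4.npz")
cs=lambda L:np.array(L)/10+[180,170]-.45
th=np.radians(-5.45);ex=np.array([np.cos(th),np.sin(th)]);ey=np.array([-ex[1],ex[0]]);O=np.array([.6277,-.1111])
def jig(P): d=P[:,:2]-O;return np.c_[d@ex,d@ey].round(4)*1e3
print("block +y bottom edge",jig(cast(s,cs([(388,521),(575,412)]),.027)))
print("top edge +y corner, far",jig(cast(s,cs([(358,383),(263,280)]),.087)))
print("near rail inner/outer top",jig(cast(s,cs([(325,597),(568,450),(600,490),(430,595)]),.021)))
print("near rail outer at plate",jig(cast(s,cs([(600,497)]),.009)))
print("far rail outer top",jig(cast(s,cs([(128,487),(275,385)]),.021)), "far inner bottom",jig(cast(s,cs([(160,515)]),.009)))
print("far rail inner top",jig(cast(s,cs([(155,503),(290,428)]),.021)))
print("screw head face",jig(cast(s,cs([(303,478)]),.035)))
c=lambda L:np.array(L)/13+[290,145]-.46
print("T block bot",jig(cast(t,c([(240,505),(460,528)]),.027)),"top",jig(cast(t,c([(255,445),(495,465)]),.087)),"rails",jig(cast(t,c([(150,487),(213,493),(476,518),(543,520)]),.021)))
E
```

```text
block +y bottom edge [[ 28.4  21.7]
 [-28.2  23. ]]
top edge +y corner, far [[ 30.9  24.9]
 [ 30.7 -16.9]]
near rail inner/outer top [[ 52.   27.2]
 [-22.   27.8]
 [-20.7  43.4]
 [ 31.4  43.3]]
near rail outer at plate [[-24.1  37.1]]
far rail outer top [[ 71.3 -33.6]
 [ 24.  -37.7]] far inner bottom [[ 66.3 -29.8]]
far rail inner top [[ 68.8 -24.9]
 [ 28.9 -23.4]]
screw head face [[40.   2.5]]
T block bot [[-26.8  20.6]
 [-27.9 -22. ]] top [[-29.7  23. ]
 [-29.8 -21.2]] rails [[-23.3  37.8]
 [-23.4  25.6]
 [-24.2 -25.6]
 [-23.5 -38.6]]
```

drive_tool --pt "0 5 0 0 0 0 36" --pt "0 9 0 0 0 0 36" --pt "0 12 0 0 0 0 36" --pt "0 12 0 0 0 0 36"

```text
clock: 7.15
tcp_pos: [0.6314, -0.1098, 0.0427]
orientation: [-0.105, -2.171, 2.171]
contact_force: [-0.1, -0.4, -1.7]
grip_width: 0.0437
```

drive_tool --pt "0 2 0 0 0 0 36" --pt "0 4 0 0 0 0 36" --pt "0 5.2 0 0 0 0 36" --pt "0 5.2 0 0 0 0 36" --pt "0 5.2 0 0 0 0 36"

```text
clock: 7.65
tcp_pos: [0.6314, -0.1098, 0.0375]
orientation: [-0.105, -2.171, 2.171]
contact_force: [0.1, -0.4, -1.8]
grip_width: 0.0438
```

drive_tool --pt "0 0.4 0 0 0 0 36" --pt "0 0.8 0 0 0 0 36" --pt "0 1.2 0 0 0 0 36" --pt "0 1.2 0 0 0 0 36"

```text
clock: 8.05
tcp_pos: [0.6315, -0.1098, 0.037]
orientation: [-0.106, -2.171, 2.171]
contact_force: [-3.2, 0.6, 4.9]
grip_width: 0.0433
```

drive_tool --pt "0 0 0 0 0 0 47" --pt "0 0 0 0 0 0 52" --pt "0 0 0 0 0 0 58" --pt "0 0 0 0 0 0 62" --pt "0 0 0 0 0 0 62"

```text
clock: 8.55
tcp_pos: [0.6315, -0.1098, 0.037]
orientation: [-0.106, -2.171, 2.171]
contact_force: [-0.6, -0.7, 0.3]
grip_width: 0.062
```

drive_tool --pt "0 -20 0 0 0 0 62" --pt "0 -50 0 0 0 0 62" --pt "0 -80 0 0 0 0 62" --pt "0 -95 0 0 0 0 62" --pt "0 -95 0 0 0 0 62"

```text
clock: 9.05
tcp_pos: [0.6331, -0.11, 0.1342]
orientation: [-0.111, -2.173, 2.174]
contact_force: [0.2, 0.8, -1.2]
grip_width: 0.0621
```

```bash
python3 - <<'E'
from h import *
from bench import r
# bar: hinge H, direction
H=np.array([.5826,-.2395]);E=np.array([.518,.0253]);u=(E-H)/np.linalg.norm(E-H);n=np.array([u[1],-u[0]])
print("u",u,"push dir n",n,np.degrees(np.arctan2(n[1],n[0])))
p=H+.24*u-.009*n;print("push",p,"nose", H+.13*u+.009*n)
q=p-.05*n;print("standoff",q)
plan((q[0],q[1],.12),84.5)
f=r.grab_frame('scene');crop(f,140,130,310,270,4.5,'pics/scene5.png')
E
```

```text
u [-0.23700686  0.97150798] push dir n [0.97150798 0.23700686] 13.709949621431816
push [ 0.51697478 -0.00847115] nose [ 0.56053268 -0.1110709 ]
standoff [ 0.46839938 -0.02032149]
t 9.05 tcp [ 633.1 -110.   134.2] zyaw -95.6 tooldown [ 0.004 -0.001 -1.   ] F [ 0.24  0.75 -1.23] w 62.1 j1,j7 [ 0.28 -1.74]
shift mm [172.7  13.5 -73.1]
turn deg [-0.01 -0.1  -0.24] world dyaw 0.1
```

View pics/scene5.png

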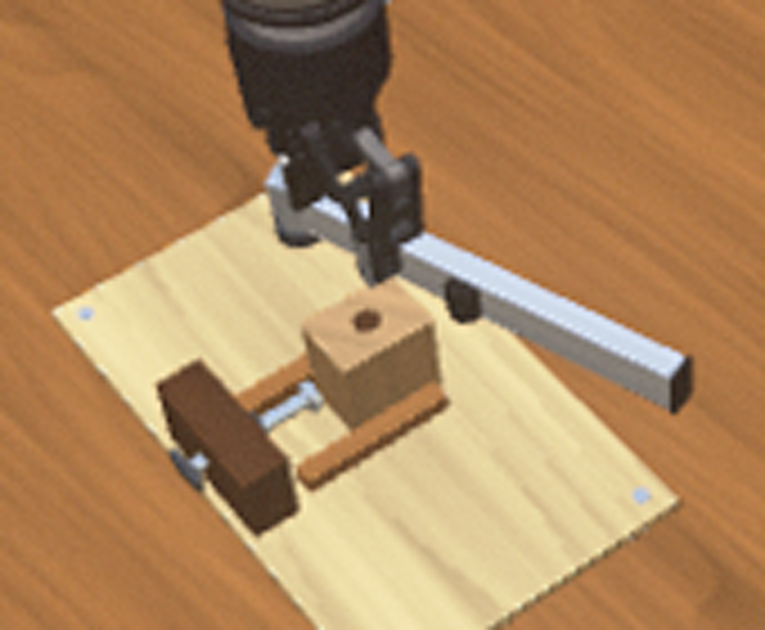

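```bash
cat >> h.py <<'E'
H=np.array([.5826,-.2395])
JY=-5.45
def barpose(phi,gap=11.):
    a=np.radians(90+JY)+phi;u=np.array([np.cos(a),np.sin(a)]);n=np.array([u[1],-u[0]])
    return H+.24*u-(.009+gap/1e3)*n, np.degrees(a), u, n
E
python3 - <<'E'
from h import *
t=load("top0.npz")
p,a,u,n=barpose(.335);N=cast(t,np.array([(387,397)])/5+[240,115]-.4,.038)[0,:2]
print("nose front rel hinge along,perp",(N-H)@u,(N-H)@n)
for g,ph in((60,.335),(11,.335),(11,.2),(11,.1),(11,.05),(11,0)): print(g,ph,barpose(ph,g)[:2])
plan((*barpose(.335,55)[0],.12),barpose(.335)[1])
E
```

```text
nose front rel hinge along,perp 0.129537602018372 0.022036595946332546
60 0.335 (array([ 0.45855515, -0.02276543]), np.float64(103.74408613688257))
11 0.335 (array([ 0.50615212, -0.01112373]), np.float64(103.74408613688257))
11 0.2 (array([ 0.53758492, -0.0029125 ]), np.float64(96.00915590261646))
11 0.1 (array([5.61429149e-01, 3.99552070e-04]), np.float64(90.27957795130823))
11 0.05 (array([0.57344559, 0.00115784]), np.float64(87.41478897565412))
11 0 (array([0.58548491, 0.00131461]), np.float64(84.55))
t 9.1 tcp [ 631.8 -109.9  132.3] zyaw -95.59 tooldown [ 0.001 -0.    -1.   ] F [-0.39 -0.14 -0.52] w 62.2 j1,j7 [ 0.28 -1.74]
shift mm [176.3  12.1 -71.5]
turn deg [ -0.02 -19.34  -0.07] world dyaw 19.34
```

drive_tool --pt "45 0 -18 0 -5 0 30" --pt "90 0 -36 0 -10 0 0" --pt "135 0 -54 0 -15 0 0" --pt "176 0 -71 0 -19.3 0 0" --pt "176 0 -71 0 -19.3 0 0" --squeeze 40

```text
clock: 9.6
tcp_pos: [0.4563, -0.02, 0.1297]
orientation: [-0.266, 2.094, -2.094]
contact_force: [-0.3, 0.4, -0.5]
grip_width: -0.0001
```

```bash
python3 - <<'E'
from h import *
plan((*barpose(.335,40)[0],.027),barpose(.335)[1])
E
```

```text
t 9.6 tcp [456.3 -20.  129.7] zyaw -75.93 tooldown [-0.007 -0.001 -1.   ] F [-0.28  0.4  -0.49] w -0.1 j1,j7 [ 0.28 -1.59]
shift mm [-22.3 102.5   3.5]
turn deg [0.06 0.32 0.42] world dyaw -0.32
```

drive_tool --pt "0 45 3 0 0 0.4 0" --pt "0 85 3 0 0 0.4 0" --pt "0 102 3 0 0 0.4 0" --pt "-8 102 3 0 0 0.4 0" --pt "-16 102 3 0 0 0.4 0"

```text
clock: 10.1
tcp_pos: [0.4723, -0.019, 0.027]
orientation: [-0.26, 2.094, -2.09]
contact_force: [0.1, 1.0, 0.4]
grip_width: 0.0004
```

```bash
python3 - <<'E'
from h import *
from bench import r
plan((*barpose(.335,14)[0],.027),barpose(.335)[1])
f=r.grab_frame('scene');crop(f,180,120,320,240,5,'pics/scene6.png')
f=r.grab_frame('top');crop(f,230,115,390,235,5,'pics/top6.png')
E
```

```text
t 10.1 tcp [472.3 -19.   27. ] zyaw -75.96 tooldown [-0.002  0.001 -1.   ] F [0.08 0.98 0.44] w 0.4 j1,j7 [ 0.2  -1.71]
shift mm [-31.8  -0.    0.6]
turn deg [0.1  0.3  0.09] world dyaw -0.3
```

View pics/scene6.png

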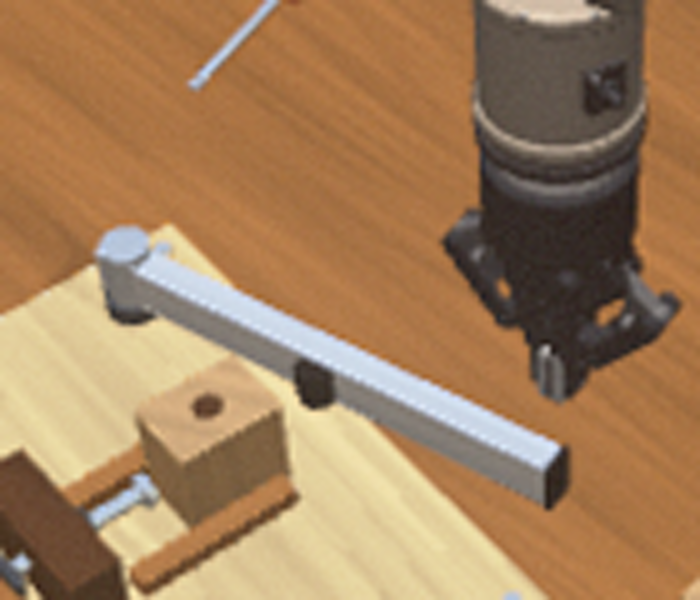

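View pics/top6.png

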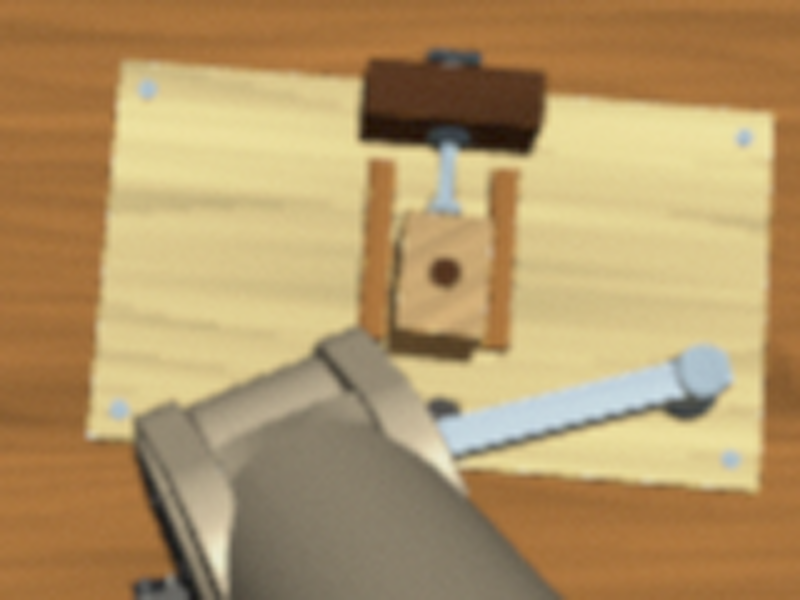

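The block stands between the rails, and the closed fingers are behind the bar near its free end with nothing in the way. I'll approach the bar now.

drive_tool --pt "-8 0 0.5 0 0 0 0" --pt "-16 0 0.5 0 0 0 0" --pt "-24 0 0.5 0 0 0 0" --pt "-28 0 0.5 0 0 0 0" --pt "-28 0 0.5 0 0 0 0"

```text
clock: 10.7
tcp_pos: [0.5028, -0.0119, 0.0287]
orientation: [-0.254, 2.091, -2.087]
contact_force: [-0.5, 0.6, 0.3]
grip_width: 0.0
```

drive_tool --pt "-2 0 0 0 0 0 0" --pt "-4 0 0 0 0 0 0" --pt "-6 0 0 0 0 0 0" --pt "-8 0 0 0 0 0 0"

```text
clock: 11.1
tcp_pos: [0.5095, -0.0102, 0.0286]
orientation: [-0.256, 2.092, -2.089]
contact_force: [-3.1, -0.0, 3.0]
grip_width: 0.0002
```

```bash
python3 - <<'E'
from h import *
p,a,u,n=barpose(.335)
for ph in (.28,.22,.17): q=barpose(ph);plan((*q[0],.0275),q[1])
E
```

```text
t 11.1 tcp [509.5 -10.2  28.6] zyaw -75.94 tooldown [ 0.001  0.002 -1.   ] F [-3.08 -0.02  3.02] w 0.2 j1,j7 [ 0.18 -1.71]
shift mm [-9.7  1.1 -0.5]
turn deg [ 0.07  3.47 -0.1 ] world dyaw -3.47
t 11.1 tcp [509.5 -10.2  28.6] zyaw -75.94 tooldown [ 0.001  0.002 -1.   ] F [-3.08 -0.02  3.02] w 0.2 j1,j7 [ 0.18 -1.71]
shift mm [-24.2   1.1  -0.4]
turn deg [ 0.07  6.91 -0.1 ] world dyaw -6.91
t 11.1 tcp [509.5 -10.2  28.6] zyaw -75.94 tooldown [ 0.001  0.002 -1.   ] F [-3.08 -0.02  3.02] w 0.2 j1,j7 [ 0.18 -1.71]
shift mm [-36.2   1.1   0.3]
turn deg [ 0.07  9.77 -0.1 ] world dyaw -9.77
```

drive_tool --pt "-5 0 -0.3 0 2 0 0" --pt "-10 0 -0.5 0 3.5 0 0" --pt "-15 0 -0.5 0 5 0 0" --pt "-20 0 -0.5 0 6 0 0" --pt "-24 0 -0.4 0 6.9 0 0"

```text
clock: 11.6
tcp_pos: [0.5329, -0.0039, 0.0284]
orientation: [-0.132, 2.158, -2.156]
contact_force: [-2.9, 0.1, -1.4]
grip_width: 0.0003
```

```bash
python3 - <<'E'
from h import *
for ph in (.17,.12): q=barpose(ph);plan((*q[0],.0275),q[1])
E
```

```text
t 11.6 tcp [532.9  -3.9  28.4] zyaw -82.91 tooldown [ 0.001  0.001 -1.   ] F [-2.88  0.09 -1.39] w 0.3 j1,j7 [ 0.14 -1.81]
shift mm [-11.9   0.9  -0.8]
turn deg [ 0.07  2.8  -0.06] world dyaw -2.8
t 11.6 tcp [532.9  -3.9  28.4] zyaw -82.91 tooldown [ 0.001  0.001 -1.   ] F [-2.88  0.09 -1.39] w 0.3 j1,j7 [ 0.14 -1.81]
shift mm [-24.    0.9  -0.9]
turn deg [ 0.07  5.66 -0.06] world dyaw -5.66
```

drive_tool --pt "-4 0 -0.3 0 1 0 0" --pt "-8 0 -0.5 0 2 0 0" --pt "-12 0 -0.8 0 2.8 0 0" --pt "-16 0 -0.9 0 3.8 0 0" --pt "-20 0 -0.9 0 4.7 0 0"

```text
clock: 12.1
tcp_pos: [0.5529, -0.0006, 0.0284]
orientation: [-0.043, 2.202, -2.199]
contact_force: [-2.3, -1.7, -0.9]
grip_width: -0.0
```

drive_tool --pt "-1.5 0 0 0 0.4 0 0" --pt "-3 0 0 0 0.8 0 0" --pt "-4.5 0 0 0 1.2 0 0"

```text
clock: 12.4
tcp_pos: [0.5574, -0.0001, 0.0284]
orientation: [-0.02, 2.213, -2.21]
contact_force: [-3.8, 0.4, 0.7]
grip_width: 0.0004
```

```bash
python3 - <<'E'
from h import *
from bench import r
for ph in (.1,.08,.06): q=barpose(ph);plan((*q[0],.0275),q[1])
f=r.grab_frame('scene');crop(f,180,120,320,240,5,'pics/scene7.png')
E
```

```text
t 12.4 tcp [ 5.574e+02 -1.000e-01  2.840e+01] zyaw -88.9 tooldown [ 0.001  0.002 -1.   ] F [-3.81  0.35  0.75] w 0.4 j1,j7 [ 0.11 -1.89]
shift mm [-4.1  0.9 -0.4]
turn deg [ 0.09  0.82 -0.04] world dyaw -0.82
t 12.4 tcp [ 5.574e+02 -1.000e-01  2.840e+01] zyaw -88.9 tooldown [ 0.001  0.002 -1.   ] F [-3.81  0.35  0.75] w 0.4 j1,j7 [ 0.11 -1.89]
shift mm [-8.9  0.9 -0.7]
turn deg [ 0.09  1.96 -0.04] world dyaw -1.96
t 12.4 tcp [ 5.574e+02 -1.000e-01  2.840e+01] zyaw -88.9 tooldown [ 0.001  0.002 -1.   ] F [-3.81  0.35  0.75] w 0.4 j1,j7 [ 0.11 -1.89]
shift mm [-13.7   0.9  -0.9]
turn deg [ 0.09  3.11 -0.04] world dyaw -3.11
```

View pics/scene7.png

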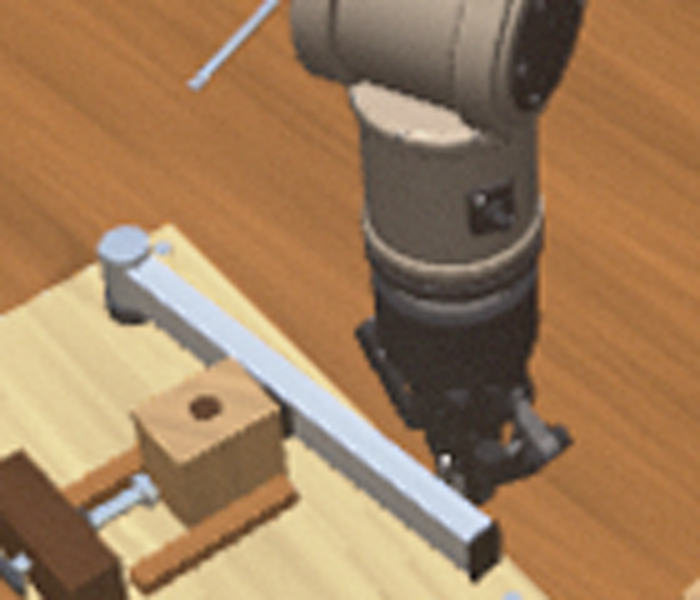

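The nose has just reached the block, which still stands well short of the screw. I'll go on in small steps and watch the force.

drive_tool --pt "-1.5 0 0 0 0.4 0 0" --pt "-3 0 0 0 0.8 0 0" --pt "-4.5 0 0 0 1.1 0 0"

```text
clock: 12.75
tcp_pos: [0.5622, 0.0003, 0.0283]
orientation: [0.002, 2.223, -2.219]
contact_force: [-3.3, 0.3, -0.0]
grip_width: -0.0002
```

drive_tool --pt "-1 0 0 0 0.2 0 0" --pt "-2 0 0 0 0.5 0 0" --pt "-3 0 0 0 0.7 0 0"

```text
clock: 13.05
tcp_pos: [0.5652, 0.0006, 0.0284]
orientation: [-0.016, -2.218, 2.213]
contact_force: [-3.4, 1.2, 0.3]
grip_width: -0.0001
```

drive_tool --pt "-0.7 0 0 0 0.2 0 0" --pt "-1.4 0 0 0 0.4 0 0" --pt "-2 0 0 0 0.5 0 0"

```text
clock: 13.35
tcp_pos: [0.5673, 0.0007, 0.0284]
orientation: [-0.025, -2.214, 2.208]
contact_force: [-2.6, 2.3, -0.2]
grip_width: -0.0001
```

drive_tool --pt "-0.7 0 0 0 0.2 0 0" --pt "-1.4 0 0 0 0.4 0 0" --pt "-2 0 0 0 0.5 0 0"

```text
clock: 13.65
tcp_pos: [0.5694, 0.0008, 0.0284]
orientation: [-0.035, -2.209, 2.204]
contact_force: [-3.8, 1.6, 0.1]
grip_width: -0.0003
```

drive_tool --pt "-0.7 0 0 0 0.2 0 0" --pt "-1.4 0 0 0 0.4 0 0"

```text
clock: 13.85
tcp_pos: [0.5708, 0.0009, 0.0284]
orientation: [-0.043, -2.206, 2.2]
contact_force: [-3.8, 0.5, -0.3]
grip_width: -0.0001
```

drive_tool --pt "-0.7 0 0 0 0.2 0 0" --pt "-1.4 0 0 0 0.4 0 0"

```text
clock: 14.05
tcp_pos: [0.5712, 0.001, 0.0283]
orientation: [-0.048, -2.201, 2.195]
contact_force: [-8.1, 2.4, 4.7]
grip_width: -0.0003
```

```bash
python3 - <<'E'
from h import *
from bench import r
for i in range(4):
    r.grab_frame('scene'); o=r.get_obs();print(o["clock"],o["tcp_pos"].round(5),o["contact_force"].round(2))
E
```

```text
14.1 [0.57125 0.001   0.02833] [-7.59  2.13  3.22]
14.15 [0.57128 0.001   0.02835] [-6.72  2.74  3.05]
14.2 [0.57125 0.00096 0.02834] [-6.9   1.5   2.87]
14.25 [0.57127 0.00096 0.02834] [-6.78  1.74  3.95]
```

drive_tool --pt "-1.1 0 0 0 0 0 0" --pt "-1.3 0 0 0 0 0 0"

```text
clock: 14.45
tcp_pos: [0.5713, 0.001, 0.0283]
orientation: [-0.045, -2.199, 2.195]
contact_force: [-8.4, 2.4, 6.2]
grip_width: -0.0002
```

```bash
python3 - <<'E'
from h import *
from bench import r
for i in range(3):
    r.grab_frame('scene'); o=r.get_obs();print(o["clock"],o["tcp_pos"].round(5),o["contact_force"].round(2))
E
```

```text
14.5 [0.57127 0.00097 0.02836] [-6.99  1.69  5.26]
14.55 [0.57125 0.00099 0.02834] [-6.88  1.03  5.96]
14.6 [0.57125 0.00097 0.02836] [-7.2   2.31  3.73]
```

```bash
python3 - <<'E'
from h import *
from bench import r
f=r.grab_frame('scene');crop(f,180,120,320,240,5,'pics/scene8.png')
f=r.grab_frame('top');crop(f,240,115,390,225,5,'pics/top8.png')
q=barpose(.06);plan((*q[0],.0275),q[1]); print(r.get_obs()["moment"])
E
```

```text
t 14.7 tcp [571.3   1.   28.4] zyaw -92.57 tooldown [-0.003  0.002 -1.   ] F [-8.04  1.58  5.13] w 0.1 j1,j7 [ 0.1  -1.94]
shift mm [ 0.2  0.9 -0.1]
turn deg [ 0.11 -0.56  0.2 ] world dyaw 0.56
[ 0.34074933  1.56683482 -0.00949293]
```

View pics/scene8.png

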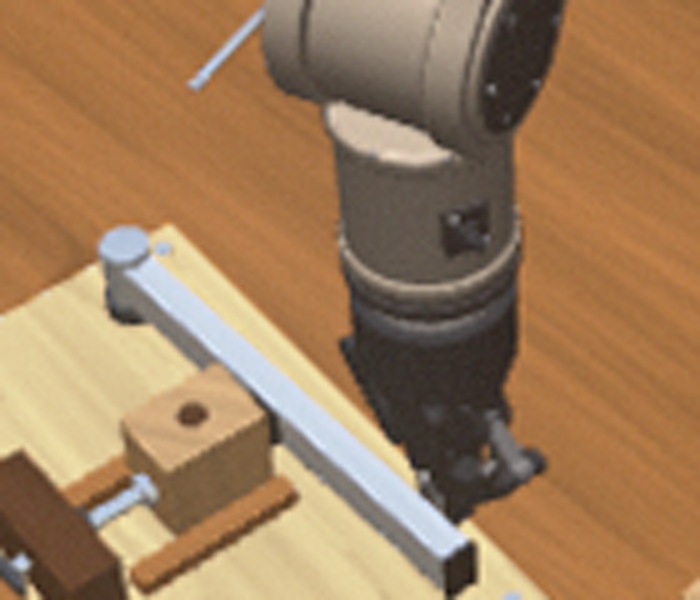

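View pics/top8.png

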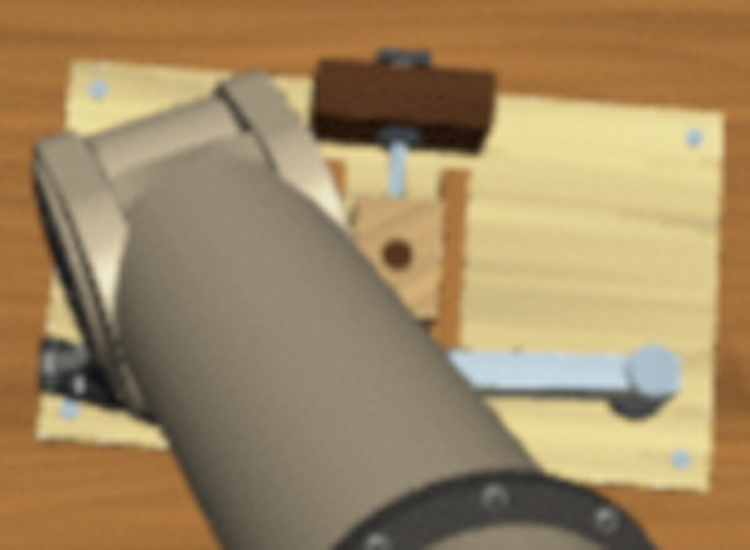

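drive_tool --pt "-1.4 -0.3 0 0 0 0 0" --pt "-1.7 -0.5 0 0 0 0 0"

```text
clock: 14.9
tcp_pos: [0.5712, 0.001, 0.0284]
orientation: [-0.041, -2.197, 2.194]
contact_force: [-7.4, 1.2, 1.4]
grip_width: -0.0002
```

```bash
python3 - <<'E'
from h import *
from bench import r
for i in range(3):
    r.grab_frame('scene'); o=r.get_obs();print(o["clock"],o["tcp_pos"].round(5),o["contact_force"].round(2))
E
```

```text
14.95 [0.57118 0.00095 0.02841] [-7.66  1.5   2.89]
15.0 [0.57121 0.00096 0.02842] [-7.67  2.33  1.79]
15.05 [0.57119 0.00097 0.0284 ] [-7.13  1.59  2.29]
```

drive_tool --pt "-1.9 -0.4 0 0 0 0.2 0" --pt "-2.2 -0.4 0 0 0 0.3 0"

```text
clock: 15.25
tcp_pos: [0.5713, 0.001, 0.0284]
orientation: [-0.043, -2.197, 2.195]
contact_force: [-8.4, 1.7, 5.2]
grip_width: -0.0
```

```bash
python3 - <<'E'
from h import *
from bench import r
for i in range(3):
    r.grab_frame('scene'); o=r.get_obs();print(o["clock"],o["tcp_pos"].round(5),o["contact_force"].round(2))
plan((.58,.001,.0275),barpose(.06)[1])
E
```

```text
15.3 [0.57127 0.00094 0.02837] [-8.63  1.14  3.09]
15.35 [0.57127 0.00093 0.0284 ] [-8.57  2.38  3.49]
15.4 [0.5713  0.00093 0.02841] [-7.91  1.85  3.9 ]
t 15.4 tcp [571.3   0.9  28.4] zyaw -92.55 tooldown [-0.006  0.001 -1.   ] F [-7.91  1.85  3.9 ] w -0.4 j1,j7 [ 0.1  -1.94]
shift mm [-8.7  0.9 -0.5]
turn deg [ 0.05 -0.54  0.32] world dyaw 0.54
```

drive_tool --pt "-2.5 -0.7 0 0 -0.5 0.3 0" --pt "-2.9 -0.8 0 0 -0.5 0.4 0"

```text
clock: 15.6
tcp_pos: [0.5713, 0.0009, 0.0284]
orientation: [-0.035, -2.202, 2.201]
contact_force: [-9.5, 2.1, 2.7]
grip_width: 0.0001
```

```bash
python3 - <<'E'
from h import *
from bench import r
for i in range(4):
    r.grab_frame('scene'); o=r.get_obs();print(o["clock"],o["tcp_pos"].round(5),o["contact_force"].round(2))
plan((.58,.001,.0275),barpose(.06)[1])
E
```

```text
15.65 [0.57132 0.00081 0.02838] [-8.66  2.39  2.11]
15.7 [0.57134 0.00084 0.02838] [-9.68  2.58  1.41]
15.75 [0.57136 0.00084 0.02841] [-8.63  2.4   2.22]
15.8 [0.57131 0.00082 0.02838] [-10.39   1.62   1.27]
t 15.8 tcp [571.3   0.8  28.4] zyaw -92.05 tooldown [-0.004  0.    -1.   ] F [-10.39   1.62   1.27] w -0.1 j1,j7 [ 0.1  -1.93]
shift mm [-8.7  0.8 -0.5]
turn deg [ 0.01 -0.04  0.24] world dyaw 0.04
```

drive_tool --pt "-3 -0.7 0 0 0 0.3 0" --pt "-3.1 -0.7 0 0 0 0.3 0" --pt "-3.1 -0.7 0 0 0 0.3 0" --pt "-3.1 -0.7 0 0 0 0.3 0"

```text
clock: 16.2
tcp_pos: [0.5714, 0.0008, 0.0284]
orientation: [-0.034, -2.2, 2.202]
contact_force: [-10.8, 2.8, 4.4]
grip_width: 0.0001
```

```bash
python3 - <<'E'
from h import *
from bench import r
for i in range(12):
    r.grab_frame('scene'); o=r.get_obs();print(o["clock"],o["tcp_pos"].round(5),o["contact_force"].round(2))
plan((.58,.001,.0275),barpose(.06)[1])
E
```

```text
16.25 [0.57132 0.00082 0.02834] [-9.45  2.5   3.67]
16.3 [0.57138 0.00077 0.02835] [-10.67   2.49   3.74]
16.35 [0.57135 0.00081 0.02836] [-10.25   2.13   4.44]
16.4 [0.5714  0.0008  0.02838] [-11.12   2.48   3.94]
16.45 [0.57135 0.00082 0.02835] [-9.99  2.52  4.04]
16.5 [0.57139 0.00081 0.02837] [-11.04   3.33   4.77]
16.55 [0.57134 0.00084 0.02835] [-10.67   2.26   3.67]
16.6 [0.57136 0.00079 0.02835] [-10.07   2.94   3.9 ]
16.65 [0.57136 0.00085 0.02835] [-10.42   3.01   3.49]
16.7 [0.57137 0.00078 0.02837] [-10.78   2.36   3.95]
16.75 [0.57138 0.00082 0.02839] [-9.7   2.78  4.83]
16.8 [0.57136 0.0008  0.02836] [-10.7    2.68   3.4 ]
t 16.8 tcp [571.4   0.8  28.4] zyaw -92.04 tooldown [-0.005 -0.001 -1.   ] F [-10.7    2.68   3.4 ] w -0.3 j1,j7 [ 0.1  -1.93]
shift mm [-8.6  0.8 -0.5]
turn deg [-0.04 -0.03  0.28] world dyaw 0.03
```

Pressed at about 10.5 N along the push for about a second, peak about 12 N in total. Now I'll back straight off.

drive_tool --pt "1 0 0 0 0 0 0" --pt "4 0 0 0 0 0 0" --pt "10 0 0 0 0 0 0" --pt "20 0 0 0 0 0 0" --pt "35 0 0 0 0 0 0"

```text
clock: 17.3
tcp_pos: [0.5366, 0.0019, 0.0288]
orientation: [-0.036, -2.201, 2.202]
contact_force: [-0.8, -0.0, 0.4]
grip_width: 0.0002
```

drive_tool --pt "20 0 0 0 0 0 0" --pt "40 -20 0 0 0 0 0" --pt "45 -60 0 0 0 0 0" --pt "45 -100 0 0 0 0 0" --pt "45 -140 0 0 0 0 0"

```text
clock: 17.8
tcp_pos: [0.491, 0.0035, 0.1704]
orientation: [-0.036, -2.201, 2.202]
contact_force: [1.6, -0.0, -0.9]
grip_width: -0.0001
```

```bash
python3 - <<'E'
from h import *
from bench import r
plan((.40,.30,.25))
f=r.grab_frame('scene');np.savez("scene9.npz",**f);crop(f,160,130,300,240,5.5,'pics/scene9.png')
f=r.grab_frame('top');np.savez("top9.npz",**f);crop(f,240,115,390,225,5,'pics/top9.png')
E
```

```text
t 17.8 tcp [491.    3.5 170.4] zyaw -92.07 tooldown [-0.003 -0.001 -1.   ] F [ 1.64 -0.04 -0.87] w -0.1 j1,j7 [ 0.17 -1.86]
shift mm [ 101.9  -79.5 -293. ]
```

View pics/scene9.png

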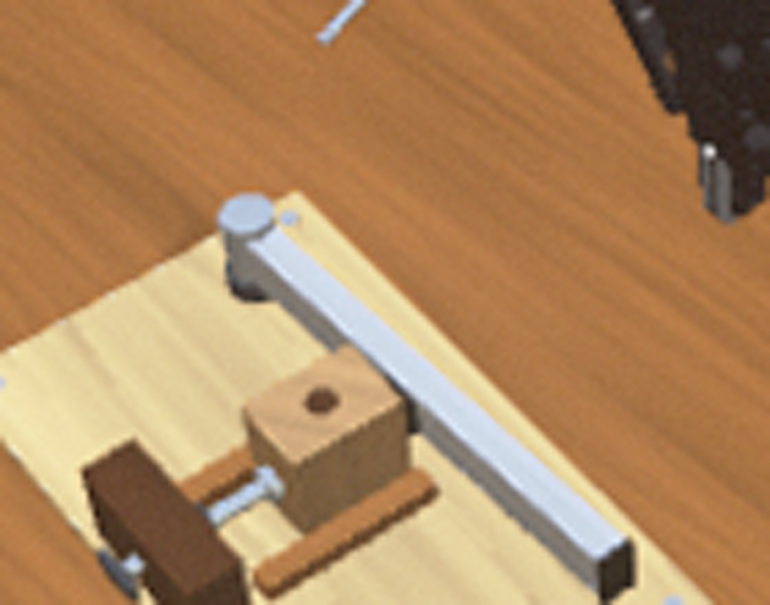

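View pics/top9.png

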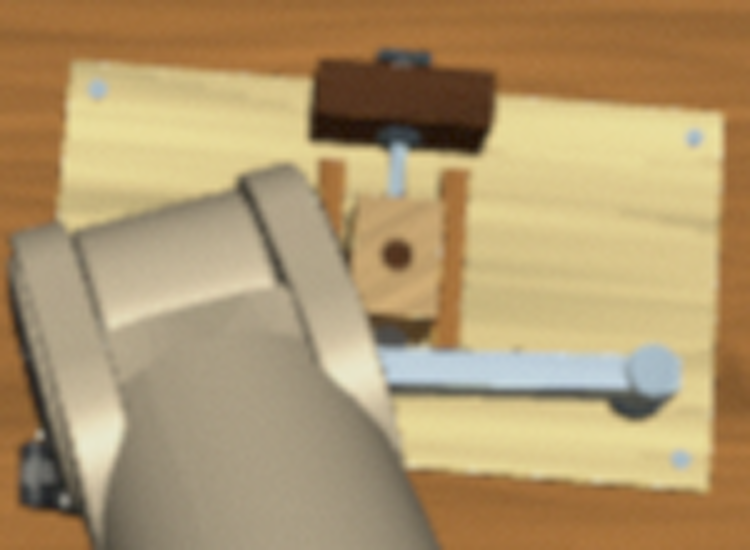

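```bash
python3 - <<'E'
from h import *
s=load("scene9.npz");t=load("top9.npz")
th=np.radians(-5.45);ex=np.array([np.cos(th),np.sin(th)]);ey=np.array([-ex[1],ex[0]]);O=np.array([.6277,-.1111])
def jig(P): d=P[:,:2]-O;return np.c_[d@ex,d@ey].round(4)*1e3
c=lambda L:np.array(L)/5+[240,115]-.4
cs=lambda L:np.array(L)/5.5+[160,130]-.4
print("T block top front, rear",jig(cast(t,c([(358,194),(445,200),(350,313),(437,321)]),.069)))
print("S block top front(2), rear",jig(cast(s,cs([(243,408),(297,462),(408,402)]),.069)))
print("S head centre/right rim",jig(cast(s,cs([(272,483),(282,490)]),.035)))
print("T0 head face",jig(cast(load("top0.npz"),c([(380,217),(410,219)]),.035)))
crop(s,195,185,240,230,13,"pics/s9z.png")
E
```

```text
T block top front, rear [[ 38.8  20.8]
 [ 39.4 -21.9]
 [-21.2  20.8]
 [-21.7 -21.5]]
S block top front(2), rear [[ 39.2 -17.5]
 [ 37.8  23.6]
 [-20.   26.8]]
S head centre/right rim [[41.6  1.5]
 [40.4  7.7]]
T0 head face [[38.2  6.4]
 [38.4 -8.7]]
```

View pics/s9z.png

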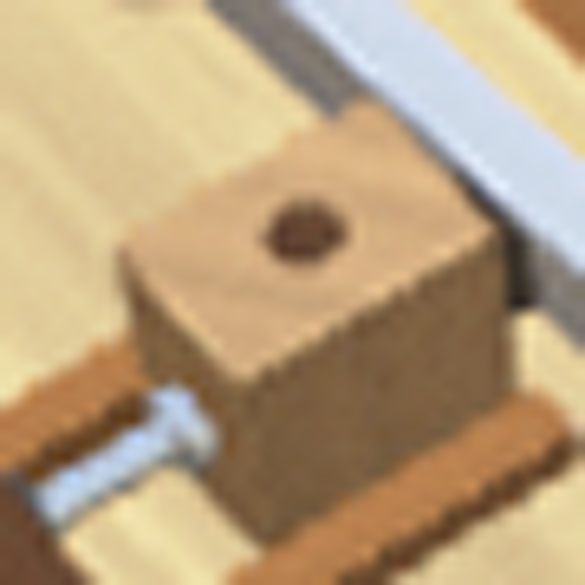

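The block's front face measures at jig x of 38 to 39 mm in both views. The screw head measured 38 mm in the top view and about 40 mm in the scene view, so the block bears on the screw within what I can measure. The nose is against the block's rear face and the arm is well clear.

```bash
python3 -c "
from bench import r
print(r.hand_in())"
```

```text
the job is handed in; nothing more can be done
None
```

I set the smallest block (44 × 60 mm by measurement) upright between the rails and let go. I then swung the bar with closed fingers near its free end until the block met the screw, pressed, and backed straight off. The job was handed in at about 18 s; no verdict is reported.

**Press:** I held about 10.5 N along the push for about a second. With the sideways and upward friction included, the total was about 11.5 N, and the highest reading I saw was about 12.5 N, under the 15 N limit.

**Last pictures, after letting go:**
- The block stands upright in the channel with the nose against its rear face.
- The block's front face is at 38–39 mm along the channel. The screw head's face measured 38 mm in the top view and about 40 mm in the scene view, so it bears on the screw within what I could measure.
- The arm is clear of everything. I did not see the other objects disturbed, though I did not check each one again at the end.

**Checks that disagreed:**
- The two cameras differed by 2 to 4 mm across the bench. I settled the placing by measuring the block against the rails in both views.
- The load rose from about 4 N to 10 N in about 0.5 mm of measured travel, steeper than the 3 mm described.
- I could not measure the force left on the block after letting go.

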